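# Sort the specimen pots and load the sample carousel

### The arm

A 6-joint arm with a two-finger parallel gripper is mounted at the origin on the work surface. World frame = base frame: x ahead of the robot, y to its left, z up, the work surface at z = 0. Lengths are in m, angles in rad, forces in N, time in s.
With the tool pointing down it reaches from about 0.325 to 0.9 m from the base axis. Payload 6.1 kg.
Tool frame: the origin (TCP) lies midway between the tips of the shut fingers; the grasp point (between the pads) lies 19 mm behind it; z points along the fingers, y is the line along which they close (so a half turn about z gives the same grasp; the last joint's range is limited). The gripper opens to 87 mm and grips with 3 to 60 N. Pads are 19 mm wide; open, the fingers measure 117 mm over their backs; the gripper's body (75 mm by 190 mm) begins 51 mm behind the grasp point.
Start: joints at [-1.42, 0.22, 1.526, -0, 1.395, -0.126], TCP at [0.171, -0.601, 0.192] pointing down, gripper open.
Joint ranges: [-2.98, 2.98], [-0.91, 2.08], [0.09, 2.57], [-1.24, 4.39], [0.2, 2.65], [-2.68, 2.68]. Speed limits (rad/s): [2.57, 2.57, 3.01, 3.14, 3.14, 3.14].

### API

Orientations are given as a unit quaternion [x, y, z, w].
In Python, from rig import * gives the robot as it stands. The module is installed in compiled form; this text tells all that it offers.
- The arm moves only by the shell command python3 -m handwheel 'ROWS' [FORCE]. ROWS is JSON, a list of rows, each a list of 5 numbers: the finger opening in cm, from 0 to 8.7, then the shift along the tool's x, y, z in cm, then the turn about the tool's z in rad. In form: [[fingers, dx, dy, dz, turn], ...]. A call has 1 to 20 rows; each row is the pose to reach, as a shift and turn from the pose commanded when the call began, along the tool's axes at that moment; what a row does not reach only later rows make up. A row lasts 1/12 s, in which the tool goes at most 41.7 mm and 7.16 degrees, less where a joint would pass 70% of its speed; a pose out of reach is approached as far as the arm can. A call with a gripper value outside its range is refused whole. The fingers move at their own pace and stop on an object; FORCE is the grip in N (left out, the last holds). Time passes only in rows, so rows that repeat a pose let the fingers close. It gives the time, the measured TCP pose, the force, the opening and the grip force at its end, in the units of the state.
- observe(): the state, without advancing time (a new reading comes with each control period).
- read_camera(name): name is "side" or "top"; returns a dict with "frame" (420x560x3 uint8, red, green, blue), "mtx" (3x3 intrinsics, pixels), "k1" (the pictures are not rectified: a ray, as slopes to the right and down, at radius r is drawn at 1 + k1 r^2 times it, then the intrinsics apply), "R" (3x3) and "t" (3): a world point X has camera coordinates R X + t. Camera axes: x right, y down, z forward; pixel columns grow to the right and rows downward; lengths in m; the calibration is good to about 2 mm. A picture is of the moment at which its call begins. There is no depth.
- close_job(): hands the job in; it is judged then, once.
Trained networks look in a picture, given as the dict that the camera call returned (one of the last four; its "shot" number tells which), for a name from the list of things; names that differ only in an ending like _2 or _b are one class to them, and where a whole thing is asked for, a point or a joint stands for the part that bears it (a point fixed in the world has none). Each returns a list of dicts, best first, with "confidence" (0 to 1); they miss things now and then, are a little off and sometimes report something else, mostly with a low value. They report only what shows in the picture. A call takes as long as a camera call. They do not tell look-alikes from the thing itself.
- regions_of(picture, label): "pixels" (420x560 bool, what is visible of it) and "box" ([left, top, right, bottom] in pixels, round what is visible of it).
The state is a dict: "clock": time; "joint_positions": joint angles; "joint_velocities": joint speeds; "joint_efforts": joint torques, N m; "position": TCP position; "eef_rot": TCP orientation; "ft_force": force on the tool from outside, world axes, zero at the start; "moment": the same for the moment, N m; "finger_gap": finger opening in m; "grasp_force": force on a finger pad.
Only numpy, scipy, OpenCV 4.12 (cv2) and the standard library are available. Lean on these libraries where they do the work, as an engineer would, in place of code of your own. Each camera call takes 0.05 s, during which the arm holds its last target. There are 200 camera calls.

### The job

Sort the colour-capped specimen pots: set the blue-capped pot in the blue dish and the yellow-capped pot in the yellow dish, and load the red-capped pot into the red pocket of the sample carousel. Before loading, turn the carousel by its black bar knob so that the red pocket comes out from under the clear cover to the middle of the open front, and leave it there. Keep the pots upright, let go of them all, and leave the white-capped pot and the red tip rack where they stand.

Things in the scene. Friction and masses are not known exactly. Their poses are not given: they have to be found in the camera images.
- pot_red: specimen pot, loose, upright cylinder 40 mm in diameter and 55 mm tall, white body with a red screw cap (the top 14 mm), about 80 g; origin at the centre of its underside, z up
- pot_blue: specimen pot, loose, upright cylinder 40 mm in diameter and 55 mm tall, white body with a blue screw cap (the top 14 mm), about 80 g; origin at the centre of its underside, z up
- pot_yellow: specimen pot, loose, upright cylinder 40 mm in diameter and 55 mm tall, white body with a yellow screw cap (the top 14 mm), about 80 g; origin at the centre of its underside, z up
- pot_white: specimen pot, loose, upright cylinder 40 mm in diameter and 55 mm tall, white body with a white screw cap (the top 14 mm), about 80 g; origin at the centre of its underside, z up; not part of the job, stands in the same row as the others (row along y, pots at least 70 mm apart centre to centre)
- dish_blue: round blue dish fixed to the bench, 76 mm across, inside 66 mm across, rim 14 mm high, inner floor 5 mm above the bench; origin at the centre of its underside, on the bench
- dish_yellow: round yellow dish fixed to the bench, 76 mm across, inside 66 mm across, rim 14 mm high, inner floor 5 mm above the bench; origin at the centre of its underside, on the bench
- carousel_base: White carousel base fixed to the bench, 270 mm across; origin on the bench on the vertical turning axis; its -x points to the middle of the open front (towards the robot). A clear flat cover, 76 to 80 mm above the bench, spans the rear: from 31 mm in front of the axis to the back wall 142 mm behind it, 136 mm to either side, on side walls; the rest is open from above.
- carousel (a joint): Rotor angle, rad, anticlockwise from above; 0: red pocket in the middle of the open front. Starts at 1.05 to 1.5: turn clockwise by that. 0.12 N m friction; stays where left; stops at +-2.2. Turned by a black bar knob on the axis, fixed to the rotor, above the cover: 50 mm long, 12 mm thick (pinch across), 84 to 116 mm above the bench; at 0 its length lies along the base's y.
- red_pocket (a point): centre of the inner floor of the rotor's red pocket, 85 mm from the turning axis, 28 mm above the bench. The pocket is a red cup 60 mm across inside, 68 mm outside, rim 12 mm above this point. Three like pockets (grey, black, green) follow every 90 degrees and stay empty
- tip_rack: red pipette-tip rack with a white top, loose, 85 x 120 mm and 54 mm tall, beyond the dishes; not part of the job; origin at the centre of its underside
Things that resemble listed ones, but are neither listed nor needed, are in the scene too. Leave any green or pink look-alike of the pot_red alone. Leave any orange or turquoise look-alike of the pot_yellow alone.

How it is judged:
By the outcome, as a careful person would: the job done as asked, in the order asked, and still so for the second after the job is handed in, with the robot touching nothing.
It also fails if it takes over 88 s, if anything falls off the work surface, if the arm or the gripper's body presses on something with over 40 N, if the wrist force passes 120 N, or if a joint passes its speed limit or range.

## Working session

There is one attempt and no reset: what is moved stays moved. The work goes in short steps, Python scripts to look and compute and a shell command to move; the robot and the scene stay as the last step left them, time stands still between calls to the robot, and variables do not carry over. Pictures are saved under pics/ and viewed, at most 16 in all, crops included, and the job is handed in when it is done.

```bash
mkdir -p pics; cat > h.py <<'E'
from rig import *
import numpy as np, cv2
from scipy.optimize import least_squares
def ray(p,uv):
    K=np.array(p["mtx"]);x=(uv[0]-K[0,2])/K[0,0];y=(uv[1]-K[1,2])/K[1,1]
    a,b=x,y
    for _ in range(30):
        f=1+p["k1"]*(a*a+b*b);a,b=x/f,y/f
    R=np.array(p["R"]);t=np.array(p["t"])
    return -R.T@t,R.T@np.array([a,b,1.])
def at_z(p,uv,z):
    o,d=ray(p,uv);return o+d*(z-o[2])/d[2]
def proj(p,X):
    c=np.array(p["R"])@np.asarray(X,float)+np.array(p["t"]);a,b=c[:2]/c[2]
    f=1+p["k1"]*(a*a+b*b);K=np.array(p["mtx"])
    return np.array([K[0,0]*a*f+K[0,2],K[1,1]*b*f+K[1,2]])
def tri(p,u,q,v):
    o1,d1=ray(p,u);o2,d2=ray(q,v)
    s=np.linalg.lstsq(np.c_[d1,-d2],o2-o1,rcond=None)[0]
    a,b=o1+s[0]*d1,o2+s[1]*d2
    return (a+b)/2,np.linalg.norm(a-b)
def save(p,n): cv2.imwrite(f"pics/{n}.png",p["frame"][:,:,::-1])
E
python3 - <<'E'
from h import *
for n in("top","side"):
    p=read_camera(n);save(p,n+"0");print(n,"cam",ray(p,(280,210)))
    for l in("pot_red","dish_blue","dish_yellow","carousel_base","carousel","red_pocket","tip_rack"):
        print(l,[(round(r["confidence"],2),[int(x) for x in r["box"]]) for r in regions_of(p,l)])
E
```

```text
top cam (array([ 0.40434868, -0.05436745,  1.05957453]), array([ 0.14176827,  0.00201826, -0.98999786]))
pot_red [(0.81, [349, 238, 366, 254]), (0.77, [340, 282, 357, 295]), (0.64, [321, 219, 335, 234])]
dish_blue [(0.67, [290, 182, 314, 213]), (0.23, [291, 236, 307, 250])]
dish_yellow [(0.65, [351, 184, 383, 212])]
carousel_base [(0.93, [82, 128, 212, 252]), (0.19, [354, 184, 383, 214])]
carousel [(0.76, [130, 185, 205, 251])]
red_pocket [(0.73, [131, 182, 206, 254])]
tip_rack [(0.93, [307, 106, 359, 143])]
side cam (array([0.19138483, 0.48611614, 0.48611333]), array([ 0.50024267, -0.64871384, -0.57366502]))
pot_red [(0.96, [380, 172, 403, 200]), (0.89, [342, 176, 362, 204])]
dish_blue [(0.68, [288, 189, 322, 215])]
dish_yellow [(0.82, [330, 161, 359, 179])]
carousel_base [(0.7, [22, 223, 263, 413])]
carousel [(0.74, [143, 248, 256, 384])]
red_pocket [(0.58, [145, 252, 260, 385])]
tip_rack [(0.77, [226, 133, 277, 177])]
```

View pics/top0.png

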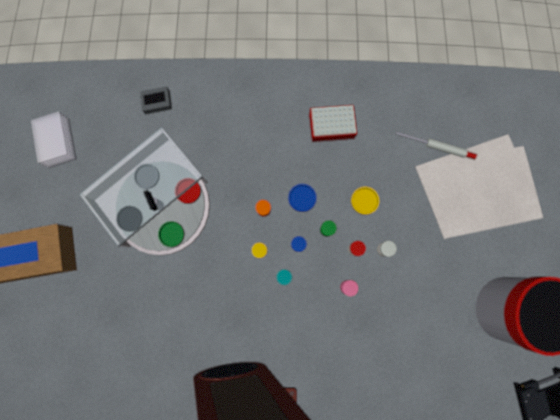

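View pics/side0.png

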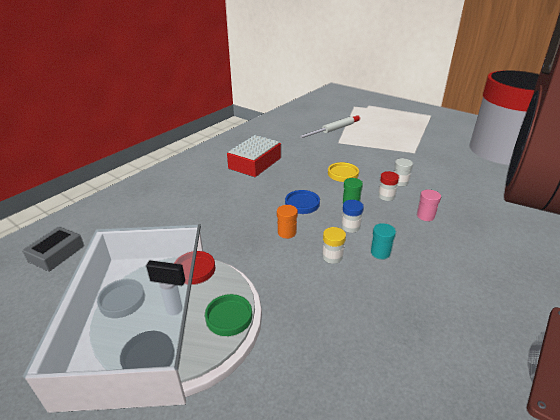

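Candidates in the top picture are:
- **Real capped pots (white body):** red (358,248), blue (299,244), yellow (259,250) and white (388,249).
- **Look-alikes (single colour all over):** green (328,228), pink (350,288), orange (263,208) and turquoise (284,277).
- **Dishes:** blue (302,197) and yellow (365,200).

The side view confirms white bodies at red (389,186), yellow (334,245), blue (352,216) and white (403,172). The carousel's red pocket is at top (188,190), partly under the cover.

```bash
cat > fit.py <<'E'
from h import *
def blob(p,lo,hi,near,smin=110,vmin=60,rad=28):
    hsv=cv2.cvtColor(p["frame"],cv2.COLOR_RGB2HSV);h=hsv[...,0].astype(int)
    m=((h>=lo)&(h<=hi)) if lo<=hi else ((h>=lo)|(h<=hi))
    m&=(hsv[...,1]>smin)&(hsv[...,2]>vmin)
    n,l,s,c=cv2.connectedComponentsWithStats(m.astype(np.uint8))
    k=[i for i in range(1,n) if s[i,4]>25 and np.hypot(*(c[i]-near))<rad]
    if not k:return None
    i=min(k,key=lambda i:np.hypot(*(c[i]-near)))
    hull=cv2.convexHull(np.argwhere(l==i)[:,::-1].astype(np.float32))
    M=cv2.moments(hull);return np.array([M["m10"],M["m01"]])/M["m00"],s[i]
def cyl(p,X,r,h):
    a=np.linspace(0,2*np.pi,40)
    P=np.array([proj(p,[X[0]+r*np.cos(t),X[1]+r*np.sin(t),X[2]-d]) for t in a for d in(0,h)],np.float32)
    M=cv2.moments(cv2.convexHull(P));return np.array([M["m10"],M["m01"]])/M["m00"]
def fit(ps,cs,r,h,x0):
    g=lambda X:np.concatenate([cyl(p,X,r,h)-c for p,c in zip(ps,cs)])
    s=least_squares(g,x0,diff_step=1e-4);return s.x,s.fun
C=dict(pot_red=(172,6,(358,248),(389,180),.02,.014),pot_blue=(108,125,(299,244),(352,209),.02,.014),
 pot_yellow=(22,32,(259,250),(334,236),.02,.014),dish_blue=(105,125,(302,197),(302,202),.038,.014),dish_yellow=(22,32,(365,200),(343,172),.038,.014))
def locate(T,S,names=C):
    out={}
    for n in names:
        lo,hi,a,b,r,h=C[n];u=blob(T,lo,hi,a);v=blob(S,lo,hi,b)
        if u is None or v is None:print(n,"lost");continue
        x,e=fit([T,S],[u[0],v[0]],r,h,[*at_z(T,u[0],.05)[:2],.05]);out[n]=x
        print(n,u[0].round(1),v[0].round(1),u[1][4],v[1][4],"xyz",x.round(4),"res",e.round(2))
    return out
E
python3 - <<'E'
from fit import *
T=read_camera("top");S=read_camera("side");locate(T,S)
for n,a,b in(("red",(188,190),(199,267)),("green",(171.5,234.5),(228,315)),("grey",(147,176),(121,298)),("dark",(129,218),(147,353))):
    print(n,tri(T,a,S,b))
c=lambda p,x,y,w,h,k:cv2.resize(p["frame"][y:y+h,x:x+w,::-1],None,fx=k,fy=k,interpolation=cv2.INTER_CUBIC)
cv2.imwrite("pics/ct.png",c(T,75,122,140,140,4));cv2.imwrite("pics/cs.png",c(S,10,215,260,198,3))
cv2.imwrite("pics/pots.png",np.hstack([c(T,235,175,180,130,2),c(S,270,145,200,130,2)]))
E
```

```text
pot_red [357.5 248. ] [389.1 177.8] 193 210 xyz [ 0.4559 -0.2484  0.0565] res [-0.13 -0.35  0.31  0.05]
pot_blue [298.3 243.6] [352.6 207.6] 192 278 xyz [ 0.4646 -0.0994  0.0564] res [-0.05 -0.12  0.1   0.02]
pot_yellow [259.  249.8] [333.8 236.3] 197 369 xyz [ 0.4478 -0.0009  0.0565] res [-0.1  -0.22  0.16  0.03]
dish_blue [301.8 197.5] [302.5 201.1] 624 621 xyz [ 0.589  -0.1096  0.0169] res [ 0.    0.01 -0.01 -0.  ]
dish_yellow [364.8 200.2] [342.5 171.3] 642 466 xyz [ 0.5855 -0.2775  0.0161] res [-0.16 -0.36  0.35  0.06]
red (array([0.59734816, 0.18706857, 0.0336211 ]), np.float64(0.008228497407789137))
green (array([0.48453795, 0.22849582, 0.03243999]), np.float64(0.0031734178305707493))
grey (array([0.63818469, 0.30349145, 0.03199761]), np.float64(0.001579676109650862))
dark (array([0.52390584, 0.34203779, 0.0368019 ]), np.float64(0.00031545373790716993))
```

View pics/ct.png

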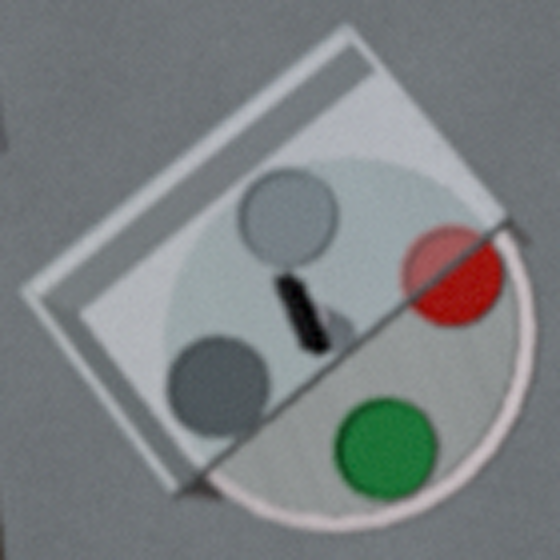

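View pics/cs.png

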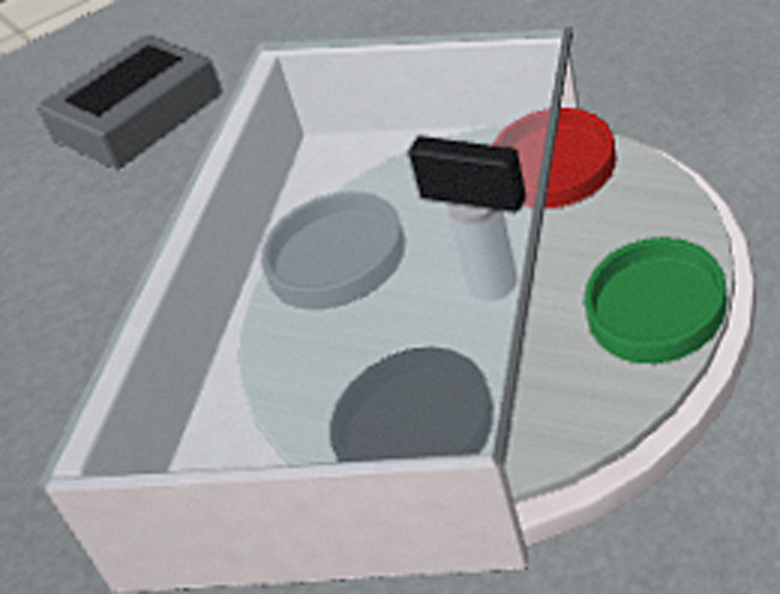

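View pics/pots.png

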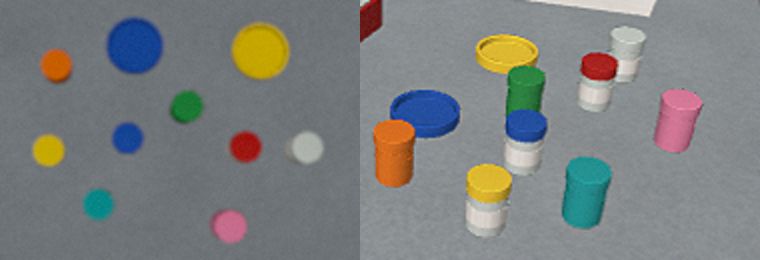

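The crops confirm the choice: only the four pots with white bodies count, and the look-alikes are plain. The cover's corners show clearly at full-frame top (162,129), (81,195), (120,245) and (202,177). Next I fit the base pose from them.

```bash
cat > nav.py <<'E'
from h import *
from scipy.spatial.transform import Rotation as Ro
def nav(xyz,close_dir=None):
    """shift (cm, tool axes) and turn to target; close_dir = world angle of closing line"""
    s=observe();R=Ro.from_quat(s["eef_rot"]).as_matrix();p=np.array(s["position"])
    d=R.T@(np.array(xyz)-p)*100
    t=None
    if close_dir is not None:
        c=R.T@[np.cos(close_dir),np.sin(close_dir),0];t=np.arctan2(-c[0],c[1]);t=(t+np.pi/2)%np.pi-np.pi/2
    return d.round(2),t
E
python3 - <<'E'
from nav import *
T=read_camera("top");S=read_camera("side")
L=[(.142,-.136),(.142,.136),(-.031,.136),(-.031,-.136)]
t=[(161.8,128.8),(81.2,195),(120,245),(202.5,177.5)]
s=[(97.3,230),(26,377.3),(176,368.3),(199.3,225)]
def f(v,full=False):
    c,sn=np.cos(v[2]),np.sin(v[2]);r=[]
    for (a,b),u,w in zip(L,t,s):
        X=[v[0]+c*a-sn*b,v[1]+sn*a+c*b,v[3]];r+=[proj(T,X)-u,proj(S,X)-w]
    return np.concatenate(r)
r=least_squares(f,[.561,.265,.6,.08]);print(r.x,r.fun.round(1))
o=observe();print({k:np.round(o[k],3) for k in("joint_positions","position","eef_rot","ft_force","finger_gap","clock")});print(Ro.from_quat(o["eef_rot"]).as_matrix().round(3))
# knob: dark top pixels
hs=cv2.cvtColor(T["frame"],cv2.COLOR_RGB2HSV)[185:215,140:162,2]
m=hs<50;P=np.argwhere(m)[:,::-1]+[140,185]
W=np.array([at_z(T,u,.112)[:2] for u in P]);w,V=np.linalg.eigh(np.cov(W.T));print("knob",W.mean(0),np.arctan2(V[1,1],V[0,1])%np.pi,len(P))
print("blue",nav([.4646,-.0994,.15],0.6))
E
```

```text
[0.56205063 0.26485231 0.72103225 0.07681775] [ 0.5 -1.9 -0.1  0.4 -0.8 -1.  -1.2 -0.1 -0.6  0.8  1.8  0.4  0.8 -1.4
  1.   0.7]
{'joint_positions': array([-1.42 ,  0.22 ,  1.526,  0.   ,  1.395, -0.126]), 'position': array([ 0.171, -0.601,  0.192]), 'eef_rot': array([0.99 , 0.138, 0.   , 0.   ]), 'ft_force': array([-0.664,  0.52 , -0.628]), 'finger_gap': np.float64(0.087), 'clock': np.float64(1.0)}
[[ 0.962  0.273  0.   ]
 [ 0.273 -0.962 -0.   ]
 [ 0.     0.    -1.   ]]
knob [0.5587067  0.26226835] 0.510147216439433 96
blue (array([ 41.98, -40.24,   4.19]), np.float64(1.2475509685326318))
```

```bash
python3 -m handwheel '[[5.5,5.5,-19.2,-5,0],[5.5,5.5,-19.2,-5,0],[5.5,5.5,-19.2,-5,0],[5.5,5.5,-19.2,-5,0],[5.5,5.5,-19.2,-5,0],[5.5,5.5,-19.2,-5,0],[5.5,42,-40.2,7,-1.6],[5.5,42,-40.2,7,-1.6],[5.5,42,-40.2,7,-1.6],[5.5,42,-40.2,7,-1.6],[5.5,42,-40.2,7,-1.6],[5.5,42,-40.2,7,-1.6],[5.5,42,-40.2,7,-1.6],[5.5,42,-40.2,7,-1.6],[5.5,42,-40.2,7,-1.6],[5.5,42,-40.2,7,-1.6],[5.5,42,-40.2,7,-1.6],[5.5,42,-40.2,7,-1.6],[5.5,42,-40.2,7,-1.6],[5.5,42,-40.2,7,-1.6]]' 25
python3 - <<'E'
from nav import *
print(nav([.4646,-.0994,.021],.7), observe()["joint_positions"])
E
```

```text
clock: 2.67
position: [0.4652, -0.0992, 0.1215]
eef_rot: [0.589, 0.808, -0.0, -0.0]
ft_force: [0.6, -0.1, 0.5]
finger_gap: 0.0547
grasp_force: 0.0
(array([-1.000e-02, -6.000e-02,  1.005e+01]), np.float64(-0.38898438949405634)) [-3.75938806e-01 -7.78630013e-02  1.97778524e+00 -1.18252140e-04
  1.24225640e+00 -6.86916315e-01]
```

```bash
python3 -m handwheel '[[5.5,0,0,5,-0.12],[5.5,0,0,5,-0.24],[5.5,0,0,5,-0.39],[5.5,0,0,5,-0.39],[5.5,0,0,7.5,-0.39],[5.5,0,0,10,-0.39],[5.5,0,0,10,-0.39],[3.5,0,0,10,-0.39],[3.5,0,0,10,-0.39],[3.5,0,0,10,-0.39],[3.5,0,0,10,-0.39],[3.5,0,0,10,-0.39],[3.5,0,0,10,-0.39],[3.5,0,0,8,-0.39],[3.5,0,0,4,-0.39],[3.5,0,0,1,-0.39],[3.5,0,0,1,-0.39]]' 25
python3 - <<'E'
from nav import *
print(nav([.589,-.1096,.028],.7))
E
```

```text
clock: 4.08
position: [0.47, -0.1016, 0.1196]
eef_rot: [0.424, 0.906, 0.0, 0.006]
ft_force: [0.9, -0.1, 0.5]
finger_gap: 0.035
grasp_force: 0.0
(array([-8.14,  8.56,  9.31]), np.float64(-0.004138251917771063))
```

```bash
python3 - <<'E'
from fit import *
T=read_camera("top");S=read_camera("side");save(T,"t1");save(S,"s1");locate(T,S)
s=observe();print(s["position"],s["finger_gap"],s["grasp_force"],s["ft_force"],s["joint_velocities"])
k=lambda p,x,y,w,h:cv2.resize(p["frame"][y:y+h,x:x+w,::-1],None,fx=2,fy=2)
cv2.imwrite("pics/m1.png",np.hstack([k(T,220,150,200,260),k(S,270,80,200,260)]))
E
```

```text
pot_red lost
pot_blue lost
pot_yellow lost
dish_blue [305.8 188. ] [302.5 201.1] 107 620 xyz [ 0.6086 -0.1261  0.0017] res [ 1.85  3.41 -3.16 -0.55]
dish_yellow [365.  199.8] [342.5 171.3] 615 455 xyz [ 0.5862 -0.2783  0.0155] res [-0.11 -0.25  0.24  0.04]
[ 0.46673258 -0.10036711  0.11425213] 0.034846382209678006 0.0 [ 0.15494893  0.3260371  -0.60007132] [-0.00030462  0.03912297  0.05074637  0.00081043 -0.00529613 -0.00028153]
```

View pics/m1.png

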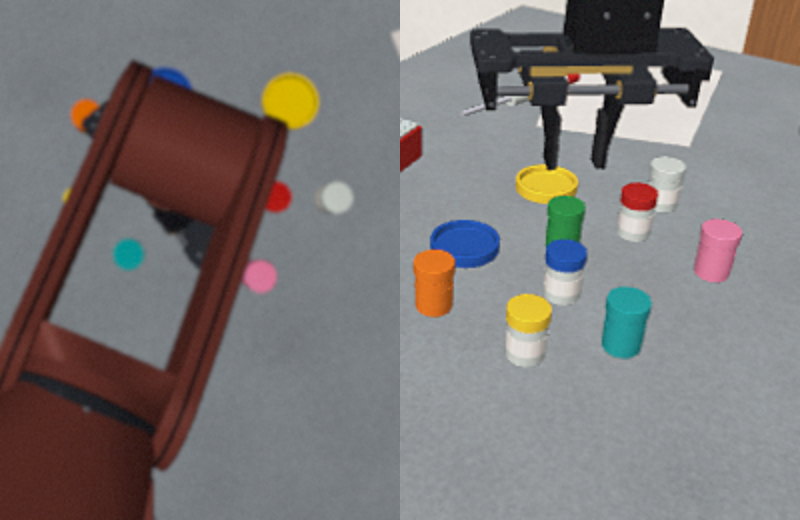

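The blue pot still stands at side (352,208) and the fingers closed on air. I'll descend again and close in a separate, longer call.

```bash
python3 -m handwheel '[[5.5,0,0,0,0],[5.5,0,0,0,0],[5.5,0,0,0,0],[5.5,0,0,0,0],[5.5,0,0,0,0],[5.5,0,0,0,0],[5.5,0,0,4,0],[5.5,0,0,7,0],[5.5,0,0,9,0],[5.5,0,0,9,0],[5.5,0,0,9,0],[5.5,0,0,9,0]]' 25
python3 - <<'E'
from fit import *
from nav import nav
S=read_camera("side");b=blob(S,108,125,(352,209));print(b)
print(nav([.4646,-.0994,.021],.7))
E
```

```text
clock: 5.18
position: [0.466, -0.1001, 0.0231]
eef_rot: [0.424, 0.906, 0.0, 0.001]
ft_force: [1.0, 0.0, 0.6]
finger_gap: 0.0553
grasp_force: 0.0
(array([352.59570312, 207.57552083]), array([343, 200,  21,  16, 277], dtype=int32))
(array([ 0.2 , -0.09,  0.26]), np.float64(-0.0039739031422905136))
```

```bash
python3 -m handwheel '[[3.5,0,0,0.1,0],[3.5,0,0,0.1,0],[3.5,0,0,0.1,0],[3.5,0,0,0.1,0],[3.5,0,0,0.1,0],[3.5,0,0,0.1,0],[3.5,0,0,0.1,0],[3.5,0,0,0.1,0],[3.5,0,0,0.1,0],[3.5,0,0,0.1,0]]' 25
python3 - <<'E'
from h import *
S=read_camera("side");cv2.imwrite("pics/s2.png",cv2.resize(S["frame"][80:300,250:450,::-1],None,fx=2.5,fy=2.5))
E
```

```text
clock: 6.07
position: [0.4655, -0.1001, 0.0215]
eef_rot: [0.424, 0.906, -0.0, 0.001]
ft_force: [-1.3, -1.3, 5.9]
finger_gap: 0.0378
grasp_force: 25.0
```

View pics/s2.png

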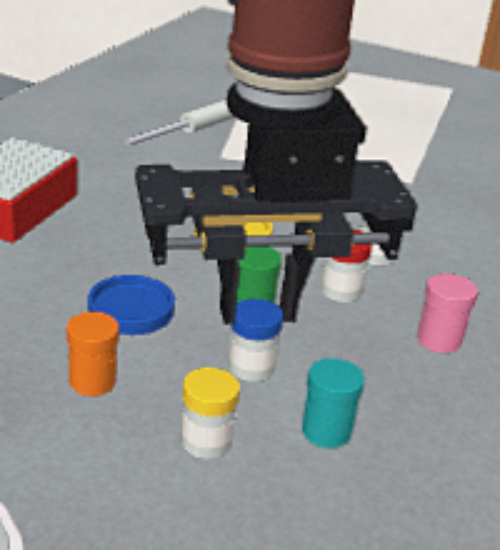

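```bash
python3 - <<'E'
from fit import *
T=read_camera("top");S=read_camera("side")
for X in([.4655,-.1001,.0215],[.4646,-.0994,.055],[.4646,-.0994,0],[.4655+.0145,-.1001+.012,.0215],[.4655-.0145,-.1001-.012,.0215]):print(proj(S,X).round(0))
print(at_z(S,(353.5,208),.0215))
for n,lo,hi,a,b in(("green",50,75,(328,228),(353,190)),("pink",150,172,(350,288),(429,200))):
    print(n,(v:=blob(S,lo,hi,b)), blob(T,lo,hi,a))
s=observe();print(s["grasp_force"],s["finger_gap"],np.round(s["joint_positions"],3))
E
```

```text
[351. 219.]
[353. 205.]
[350. 228.]
[342. 219.]
[360. 218.]
[ 0.47977778 -0.1360698   0.0215    ]
green (array([352.78492849, 189.34048405]), array([345, 179,  17,  22, 305], dtype=int32)) None
pink (array([428.28496732, 204.45261438]), array([418, 190,  23,  31, 201], dtype=int32)) (array([348.86728395, 287.25      ]), array([341, 281,  16,  14, 178], dtype=int32))
25.01742660999298 0.037821034036091696 [-0.377  0.065  2.047 -0.     1.029 -1.073]
```

```bash
python3 - <<'E'
from fit import *
T=read_camera("top");S=read_camera("side")
print(proj(S,[.4667,-.1004,.1143]))
P=dict(S);P["frame"]=S["frame"]
print("green",at_z(T,(328,228),.055),at_z(S,(352.8,181),.055))
c=S["frame"][140:235,310:395,::-1];cv2.imwrite("pics/s3.png",cv2.resize(c,None,fx=6,fy=6,interpolation=cv2.INTER_CUBIC))
E
```

```text
[355.39872077 178.01982693]
green [ 0.50415238 -0.17381087  0.055     ] [ 0.50901032 -0.17951759  0.055     ]
```

View pics/s3.png

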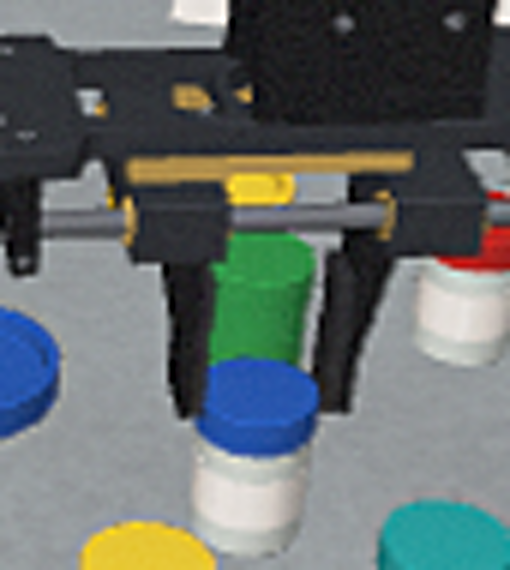

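```bash
python3 -m handwheel '[[3.5,0,0,-1,0],[3.5,0,0,-2,0],[3.5,0,0,-3,0],[3.5,0,0,-3,0],[3.5,0,0,-3,0]]' 25
python3 - <<'E'
from fit import *
S=read_camera("side");print(blob(S,108,125,(352,200)))
c=S["frame"][130:235,310:395,::-1];cv2.imwrite("pics/s4.png",cv2.resize(c,None,fx=5,fy=5,interpolation=cv2.INTER_CUBIC))
E
```

```text
clock: 6.73
position: [0.4659, -0.1, 0.052]
eef_rot: [0.424, 0.906, 0.0, 0.001]
ft_force: [0.2, 0.5, -0.9]
finger_gap: 0.0382
grasp_force: 25.0
(array([353.92464879, 194.39335888]), array([344, 187,  21,  16, 280], dtype=int32))
```

View pics/s4.png

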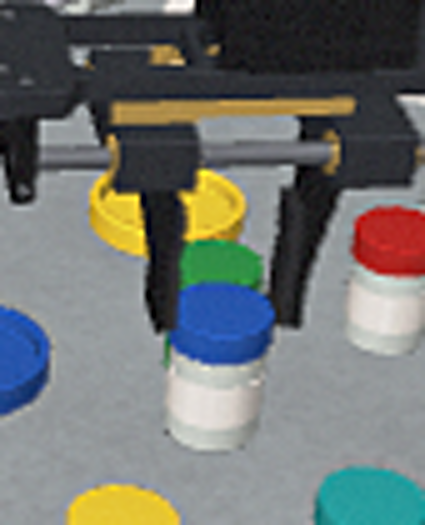

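```bash
python3 - <<'E'
from nav import *
print(nav([.590,-.1102,.0275],.7))
E
```

```text
(array([-8.8 ,  8.91,  2.39]), np.float64(-0.0039452984482892806))
```

```bash
python3 -m handwheel '[[3.5,-2.2,2.2,-2,0],[3.5,-4.4,4.4,-2,0],[3.5,-6.6,6.6,-2,0],[3.5,-8.8,8.9,-2,0],[3.5,-8.8,8.9,-2,0],[3.5,-8.8,8.9,-2,0],[3.5,-8.8,8.9,0,0],[3.5,-8.8,8.9,1.5,0],[3.5,-8.8,8.9,2.4,0],[3.5,-8.8,8.9,2.4,0],[3.5,-8.8,8.9,2.4,0],[5.5,-8.8,8.9,2.4,0],[5.5,-8.8,8.9,2.4,0],[5.5,-8.8,8.9,2.4,0],[5.5,-8.8,8.9,2.4,0],[5.5,-8.8,8.9,2.4,0],[5.5,-8.8,8.9,2.4,0],[5.5,-8.8,8.9,2.4,0],[5.5,-8.8,8.9,2.4,0]]' 25
python3 -m handwheel '[[5.5,0,0,-3,0],[5.5,0,0,-6,0],[5.5,0,0,-9,0],[5.5,0,0,-9,0]]' 25
python3 - <<'E'
from nav import *
from fit import *
S=read_camera("side");b=blob(S,108,125,(302,195));print(b and b[1]);save(S,"s5")
print("cap@dish expected",proj(S,[.589,-.11,.06]))
for a in (.35,.7,1.2): print(nav([.4478,-.0009,.13],a),nav([.4478,-.0009,.021],a))
T=read_camera("top");print("orange",at_z(T,(263,208),.055),"turq",at_z(T,(284,277),.055))
E
```

```text
clock: 8.37
position: [0.5897, -0.1102, 0.0268]
eef_rot: [0.424, 0.906, -0.0, -0.0]
ft_force: [0.1, -0.2, 0.1]
finger_gap: 0.0551
grasp_force: 0.0
clock: 8.7
position: [0.5941, -0.1116, 0.1242]
eef_rot: [0.424, 0.906, 0.001, 0.005]
ft_force: [2.0, 0.2, 2.4]
finger_gap: 0.0546
grasp_force: 0.0
[285 191  35  23 348]
cap@dish expected [303.23065002 180.75094228]
(array([17.76, -4.05, -1.  ]), np.float64(0.3460359891191156)) (array([17.83, -4.1 ,  9.9 ]), np.float64(0.3460359891191156))
(array([17.76, -4.05, -1.  ]), np.float64(-0.003962753617535064)) (array([17.83, -4.1 ,  9.9 ]), np.float64(-0.003962753617535064))
(array([17.76, -4.05, -1.  ]), np.float64(-0.503949372675534)) (array([17.83, -4.1 ,  9.9 ]), np.float64(-0.503949372675534))
orange [ 0.55270047 -0.00916774  0.055     ] turq [ 0.38079871 -0.06464118  0.055     ]
```

```bash
python3 -m handwheel '[[5.5,3.6,-0.8,-1,-0.1],[5.5,7,-1.6,-1,-0.22],[5.5,10.8,-2.4,-1,-0.34],[5.5,14.4,-3.1,-1,-0.46],[5.5,17.4,-3.85,-1,-0.5],[5.5,17.4,-3.85,-1,-0.5],[5.5,17.4,-3.85,-1,-0.5],[5.5,17.4,-3.85,-1,-0.5],[5.5,17.4,-3.85,-1,-0.5]]' 25
python3 - <<'E'
from nav import *
from fit import *
print(nav([.4478,-.0009,.020],1.2))
T=read_camera("top");S=read_camera("side");locate(T,S,["dish_blue","dish_yellow"])
cv2.imwrite("pics/m5.png",np.hstack([cv2.resize(p["frame"][y:y+180,x:x+160,::-1],None,fx=2.4,fy=2.4) for p,x,y in((T,230,140),(S,250,120))]))
E
```

```text
clock: 9.55
position: [0.4492, -0.0019, 0.1266]
eef_rot: [0.187, 0.982, -0.0, -0.0]
ft_force: [-0.1, 0.2, -0.2]
finger_gap: 0.0548
grasp_force: 0.0
(array([ 0.17,  0.05, 10.66]), np.float64(-0.0050195582381338255))
dish_blue [301.8 197.5] [302.5 201.4] 597 348 xyz [ 0.5892 -0.1097  0.0159] res [ 0.02  0.04 -0.04 -0.01]
dish_yellow [364.8 200.2] [339. 171.] 641 342 xyz [ 0.5898 -0.2758  0.0153] res [-0.88 -1.91  1.89  0.33]
```

View pics/m5.png

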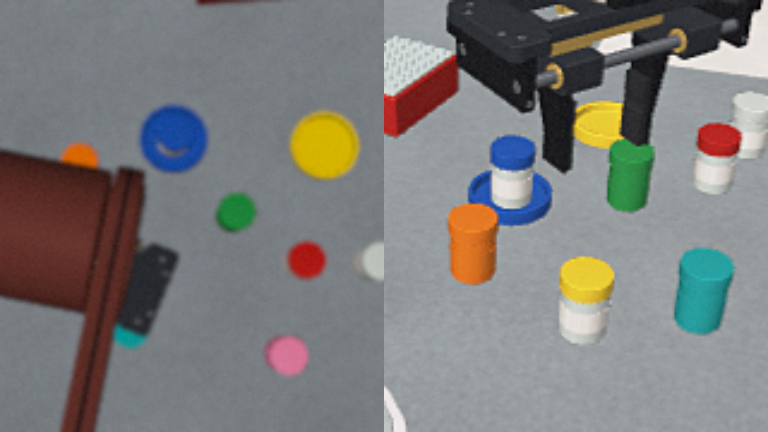

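Picture shows the blue pot upright inside the blue dish (full-frame side about (303,192)). Now the yellow pot.

```bash
python3 -m handwheel '[[5.5,0.15,0,4,0],[5.5,0.15,0,7,0],[5.5,0.15,0,10.6,0],[5.5,0.15,0,10.6,0],[5.5,0.15,0,10.6,0],[5.5,0.15,0,10.6,0],[5.5,0.15,0,10.6,0],[3.5,0.15,0,10.6,0],[3.5,0.15,0,10.6,0],[3.5,0.15,0,10.6,0],[3.5,0.15,0,10.6,0],[3.5,0.15,0,10.6,0],[3.5,0.15,0,10.6,0],[3.5,0.15,0,10.6,0],[3.5,0.15,0,10.6,0],[3.5,0.15,0,10.6,0],[3.5,0.15,0,10.6,0]]' 25
python3 -m handwheel '[[3.5,0,0,-3,0],[3.5,0,0,-6,0],[3.5,0,0,-9,0],[3.5,0,0,-10,0],[3.5,0,0,-10,0],[3.5,0,0,-10,0],[3.5,0,0,-10,0]]' 25
python3 - <<'E'
from nav import *
print(nav([.5855,-.2775,.12],1.2),nav([.5855,-.2775,.0265],1.2))
E
```

```text
clock: 11.07
position: [0.4481, -0.0011, 0.0217]
eef_rot: [0.186, 0.983, -0.0, 0.001]
ft_force: [-0.2, -0.3, 6.8]
finger_gap: 0.0381
grasp_force: 25.0
clock: 11.65
position: [0.4457, -0.0005, 0.1188]
eef_rot: [0.186, 0.982, 0.0, -0.002]
ft_force: [-0.5, 0.2, -0.6]
finger_gap: 0.038
grasp_force: 25.0
(array([-23.15, -20.66,  -0.19]), np.float64(-0.004081712282466787)) (array([-23.18, -20.65,   9.16]), np.float64(-0.004081712282466787))
```

```bash
python3 -m handwheel '[[3.5,-2.6,-2.3,0,0],[3.5,-5.2,-4.6,0,0],[3.5,-7.8,-6.9,0,0],[3.5,-10.4,-9.2,0,0],[3.5,-13,-11.5,0,0],[3.5,-15.6,-13.8,0,0],[3.5,-18.2,-16.1,0,0],[3.5,-20.8,-18.5,0,0],[3.5,-23.1,-20.6,0,0],[3.5,-23.1,-20.6,0,0],[3.5,-23.1,-20.6,0,0],[3.5,-23.1,-20.6,0,0],[3.5,-23.1,-20.6,0,0]]' 25
python3 - <<'E'
from nav import *
print(nav([.5855,-.2775,.0265],1.2))
E
```

```text
clock: 12.73
position: [0.5857, -0.2755, 0.1192]
eef_rot: [0.186, 0.983, 0.001, -0.001]
ft_force: [0.4, 0.1, -0.5]
finger_gap: 0.0378
grasp_force: 25.0
(array([-0.09, -0.2 ,  9.27]), np.float64(-0.0032556719244833943))
```

```bash
python3 -m handwheel '[[3.5,-0.1,-0.2,3,0],[3.5,-0.1,-0.2,6,0],[3.5,-0.1,-0.2,8,0],[3.5,-0.1,-0.2,9.2,0],[3.5,-0.1,-0.2,9.2,0],[3.5,-0.1,-0.2,9.2,0],[3.5,-0.1,-0.2,9.2,0],[5.5,-0.1,-0.2,9.2,0],[5.5,-0.1,-0.2,9.2,0],[5.5,-0.1,-0.2,9.2,0],[5.5,-0.1,-0.2,9.2,0],[5.5,-0.1,-0.2,9.2,0],[5.5,-0.1,-0.2,9.2,0],[5.5,-0.1,-0.2,9.2,0],[5.5,-0.1,-0.2,9.2,0]]' 25
python3 -m handwheel '[[5.5,0,0,-3,0],[5.5,0,0,-6,0],[5.5,0,0,-9,0],[5.5,0,0,-12,0],[5.5,0,0,-15,0],[5.5,0,0,-15,0],[5.5,0,0,-15,0],[5.5,0,0,-15,0]]' 25
python3 - <<'E'
from nav import *
print(nav([.561,.2647,.18],2.02),nav([.561,.2647,.18],.45+np.pi/2))
E
```

```text
clock: 13.98
position: [0.5869, -0.2793, 0.0288]
eef_rot: [0.186, 0.982, 0.0, -0.0]
ft_force: [0.2, 0.2, -0.1]
finger_gap: 0.0548
grasp_force: 0.0
clock: 14.65
position: [0.5867, -0.2791, 0.1784]
eef_rot: [0.186, 0.982, 0.0, -0.0]
ft_force: [-1.0, -0.3, -0.5]
finger_gap: 0.0548
grasp_force: 0.0
(array([22.3 , 49.67, -0.15]), np.float64(-0.8239974144190124)) (array([22.3 , 49.67, -0.15]), np.float64(-0.8247937412600915))
```

```bash
python3 -m handwheel '[[4,1.6,3.5,0,0],[4,3.2,7,0,-0.1],[4,4.8,10.5,0,-0.2],[4,6.4,14,0,-0.3],[4,8,17.5,0,-0.4],[4,9.6,21,0,-0.5],[4,11.2,24.5,0,-0.6],[4,12.8,28,0,-0.7],[4,14.4,31.5,0,-0.8],[4,16,35,0,-0.82],[4,17.6,38.5,0,-0.82],[4,19.2,42,0,-0.82],[4,20.8,45.5,0,-0.82],[4,22.3,49.7,0,-0.82],[4,22.3,49.7,0,-0.82],[4,22.3,49.7,0,-0.82],[4,22.3,49.7,0,-0.82],[4,22.3,49.7,0,-0.82]]' 25
python3 - <<'E'
from nav import *
from fit import *
print(nav([.561,.2647,.088],2.02),observe()["joint_positions"])
T=read_camera("top");S=read_camera("side");locate(T,S,["dish_yellow","pot_red"])
a=cv2.resize(T["frame"][150:280,220:420,::-1],None,fx=2,fy=2);b=cv2.resize(S["frame"][90:350,60:420,::-1],None,fx=1.1,fy=1.1)
m=np.zeros((300,800,3),np.uint8);m[:260,:400]=a;m[:286,400:796]=b
cv2.imwrite("pics/m6.png",m)
E
```

```text
clock: 16.15
position: [0.5609, 0.2633, 0.1776]
eef_rot: [-0.22, 0.975, -0.0, -0.001]
ft_force: [-0.2, -0.0, 0.4]
finger_gap: 0.0399
grasp_force: 0.0
(array([-0.09,  0.12,  8.96]), np.float64(-0.005062901797314945)) [ 3.12055113e-01  2.19590411e-01  1.55448970e+00 -5.34690338e-04
  1.36981138e+00 -1.70277488e+00]
dish_yellow [364.8 200.2] [342.4 171.5] 606 273 xyz [ 0.5857 -0.2777  0.0152] res [-0.17 -0.38  0.37  0.06]
pot_red [357.5 248. ] [389.1 177.8] 193 210 xyz [ 0.4559 -0.2484  0.0565] res [-0.13 -0.35  0.31  0.05]
```

View pics/m6.png

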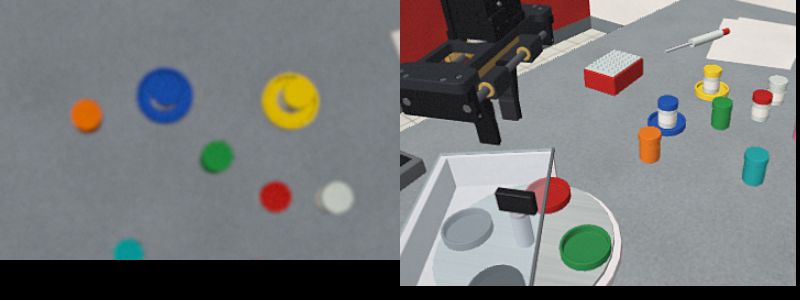

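Both the yellow pot (crop (297,94)) and the blue pot stand upright in their dishes, and the gripper is above the knob. Next I descend and pinch it.

```bash
python3 -m handwheel '[[4,-0.1,0.1,3,0],[4,-0.1,0.1,5,0],[4,-0.1,0.1,7,0],[4,-0.1,0.1,8.9,0],[4,-0.1,0.1,8.9,0],[4,-0.1,0.1,8.9,0],[4,-0.1,0.1,8.9,0],[0.5,-0.1,0.1,8.9,0],[0.5,-0.1,0.1,8.9,0],[0.5,-0.1,0.1,8.9,0],[0.5,-0.1,0.1,8.9,0],[0.5,-0.1,0.1,8.9,0],[0.5,-0.1,0.1,8.9,0],[0.5,-0.1,0.1,8.9,0],[0.5,-0.1,0.1,8.9,0],[0.5,-0.1,0.1,8.9,0],[0.5,-0.1,0.1,8.9,0],[0.5,-0.1,0.1,8.9,0],[0.5,-0.1,0.1,8.9,0]]' 40
python3 -m handwheel '[[0.5,0,0,0,0],[0.5,0,0,0,0],[0.5,0,0,0,0],[0.5,0,0,0,0],[0.5,0,0,0,0],[0.5,0,0,0,0]]' 40
python3 - <<'E'
from nav import *
print(nav([.561,.2647,.088],.721))
E
```

```text
clock: 17.83
position: [0.5618, 0.2662, 0.0898]
eef_rot: [-0.221, 0.975, 0.0, -0.0]
ft_force: [0.2, 0.9, -0.1]
finger_gap: 0.005
grasp_force: 0.0
clock: 18.33
position: [0.5618, 0.2662, 0.0898]
eef_rot: [-0.221, 0.975, -0.0, -0.0]
ft_force: [-0.2, 0.2, 0.2]
finger_gap: 0.0049
grasp_force: 0.0
(array([ 0.14, -0.1 ,  0.18]), np.float64(1.2949914794877948))
```

```bash
python3 - <<'E'
from fit import *
S=read_camera("side");print(proj(S,[.5618,.2662,.0898]),proj(S,[.561,.2647,.116]),proj(S,[.561,.2647,.084]))
cv2.imwrite("pics/k.png",cv2.resize(S["frame"][180:330,90:240,::-1],None,fx=4,fy=4,interpolation=cv2.INTER_CUBIC))
E
```

```text
[166.9809459  278.55984637] [164.97138735 264.37263686] [168.88800103 281.15690225]
```

View pics/k.png

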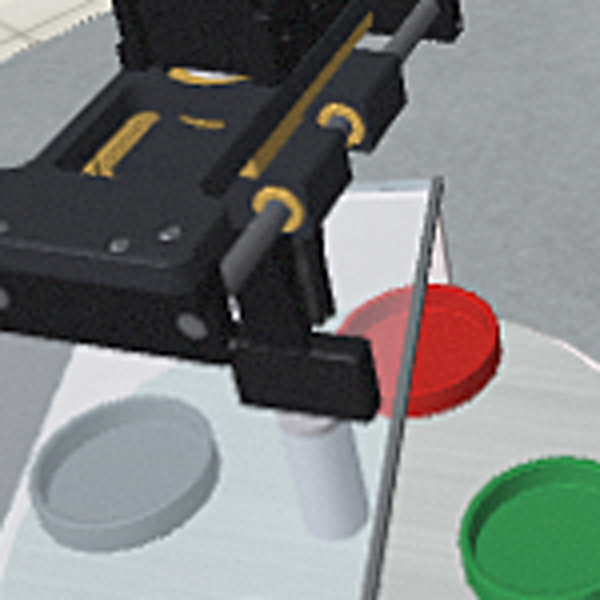

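The shut tips end level with the knob's top (crop (325,320), knob top (300,337)). The real tips therefore sit about 27 mm above the reported TCP, so I'll open, go 22 mm lower and pinch again.

```bash
python3 -m handwheel '[[4,0.1,-0.1,0,0],[4,0.1,-0.1,0,0],[4,0.1,-0.1,0,0],[4,0.1,-0.1,0,0],[4,0.1,-0.1,0,0],[4,0.1,-0.1,0,0],[4,0.1,-0.1,0,0],[4,0.1,-0.1,0,0],[4,0.1,-0.1,0,0],[4,0.1,-0.1,0,0],[4,0.1,-0.1,0,0],[4,0.1,-0.1,0.8,0],[4,0.1,-0.1,1.6,0],[4,0.1,-0.1,2.2,0],[4,0.1,-0.1,2.2,0],[4,0.1,-0.1,2.2,0],[4,0.1,-0.1,2.2,0]]' 40
python3 -m handwheel '[[0.5,0,0,0,0],[0.5,0,0,0,0],[0.5,0,0,0,0],[0.5,0,0,0,0],[0.5,0,0,0,0],[0.5,0,0,0,0],[0.5,0,0,0,0],[0.5,0,0,0,0],[0.5,0,0,0,0],[0.5,0,0,0,0],[0.5,0,0,0,0],[0.5,0,0,0,0],[0.5,0,0,0,0],[0.5,0,0,0,0]]' 40
python3 - <<'E'
from nav import *
print(nav([.561,.2647,.066],.721))
E
```

```text
clock: 19.8
position: [0.5613, 0.2648, 0.0676]
eef_rot: [-0.221, 0.975, -0.0, -0.0]
ft_force: [0.3, 0.6, -0.3]
finger_gap: 0.0399
grasp_force: 0.0
clock: 20.97
position: [0.5612, 0.2654, 0.068]
eef_rot: [-0.221, 0.975, 0.0, 0.0]
ft_force: [-2.9, 5.0, 1.5]
finger_gap: 0.0118
grasp_force: 40.0
(array([ 0.05, -0.05,  0.2 ]), np.float64(1.2951067457366996))
```

Gripped (gap 11.8 mm, 40 N). Turning clockwise by 1.295.

```bash
python3 -m handwheel '[[0.5,0,0,0,0.08],[0.5,0,0,0,0.16],[0.5,0,0,0,0.24],[0.5,0,0,0,0.32],[0.5,0,0,0,0.4],[0.5,0,0,0,0.48],[0.5,0,0,0,0.56],[0.5,0,0,0,0.64],[0.5,0,0,0,0.72],[0.5,0,0,0,0.8],[0.5,0,0,0,0.88],[0.5,0,0,0,0.96],[0.5,0,0,0,1.04],[0.5,0,0,0,1.12],[0.5,0,0,0,1.2],[0.5,0,0,0,1.26],[0.5,0,0,0,1.3],[0.5,0,0,0,1.3],[0.5,0,0,0,1.3],[0.5,0,0,0,1.3]]' 40
python3 - <<'E'
from fit import *
from nav import nav
S=read_camera("side")
print("nav",nav([.561,.2647,.068],.721))
for z in(.0385,):
  b=blob(S,172,8,(225,320),rad=60)
  if b:
    x=least_squares(lambda v:cyl(S,[v[0],v[1],.040],.034,.012)-b[0],[.5,.21],diff_step=1e-4).x
    print(b,x,"angle",(np.arctan2(x[1]-.2648,x[0]-.561)-.721+np.pi+np.pi)%(2*np.pi)-np.pi,np.hypot(x[0]-.561,x[1]-.2648))
cv2.imwrite("pics/k2.png",cv2.resize(S["frame"][180:420,10:290,::-1],None,fx=2.4,fy=2.4,interpolation=cv2.INTER_CUBIC))
E
```

```text
clock: 22.63
position: [0.5614, 0.2661, 0.068]
eef_rot: [0.415, 0.91, 0.001, -0.0]
ft_force: [-1.4, 7.3, 0.7]
finger_gap: 0.0117
grasp_force: 40.0
nav (array([-0.08, -0.12,  0.  ]), np.float64(-0.005007640667851199))
(array([230.54694259, 303.21980592]), array([ 208,  284,   46,   40, 1460], dtype=int32)) [0.49829163 0.21032876] angle -0.005781325913000401 0.08306296568692578
```

View pics/k2.png

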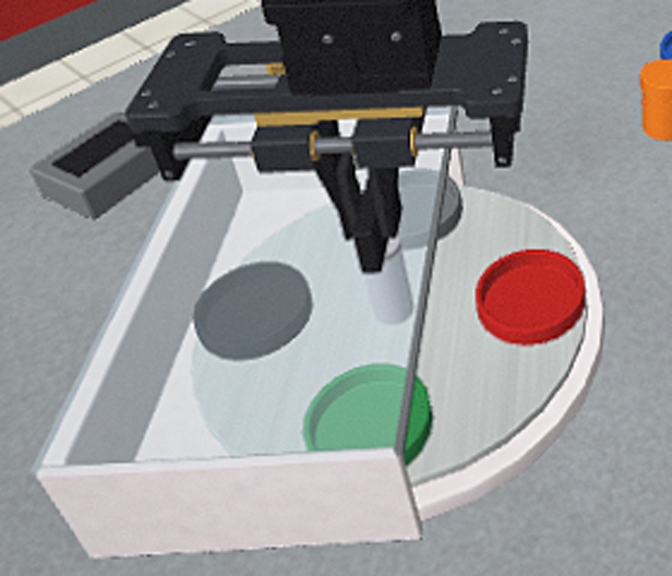

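Picture: the red pocket is out in the middle of the open front (full-frame (230,303)), angle about -0.006 rad. Now I release the knob, rise and go to the red pot.

```bash
python3 -m handwheel '[[4,0,0,0,0],[4,0,0,0,0],[4,0,0,0,0],[4,0,0,0,0],[4,0,0,0,0],[4,0,0,0,0],[4,0,0,0,0],[4,0,0,0,0],[4,0,0,0,0],[4,0,0,0,0],[5.5,0,0,-3,0],[5.5,0,0,-6,0],[5.5,0,0,-9,0],[5.5,0,0,-10,0],[5.5,0,0,-10,0],[5.5,0,0,-10,0]]' 40
python3 - <<'E'
from nav import *
print(nav([.4559,-.2484,.14],.1))
E
```

```text
clock: 24.02
position: [0.5615, 0.2649, 0.1677]
eef_rot: [0.414, 0.91, 0.0, 0.0]
ft_force: [0.1, 0.3, -0.9]
finger_gap: 0.0547
grasp_force: 0.0
(array([-31.79, -41.66,   2.75]), np.float64(0.6160252462939795))
```

```bash
python3 -m handwheel '[[5.5,-2.2,-2.9,0,0],[5.5,-4.4,-5.8,0,0.05],[5.5,-6.6,-8.7,0,0.1],[5.5,-8.8,-11.6,0,0.15],[5.5,-11,-14.5,0,0.2],[5.5,-13.2,-17.4,0,0.25],[5.5,-15.4,-20.3,0,0.3],[5.5,-17.6,-23.2,0,0.35],[5.5,-19.8,-26.1,0,0.4],[5.5,-22,-29,0,0.45],[5.5,-24.2,-31.9,0,0.5],[5.5,-26.4,-34.8,0.5,0.55],[5.5,-28.6,-37.7,1.5,0.6],[5.5,-31.8,-41.6,2.5,0.62],[5.5,-31.8,-41.6,2.5,0.62],[5.5,-31.8,-41.6,2.5,0.62],[5.5,-31.8,-41.6,2.5,0.62],[5.5,-31.8,-41.6,2.5,0.62]]' 25
python3 - <<'E'
from nav import *
print(nav([.4559,-.2484,.008],.1))
E
```

```text
clock: 25.52
position: [0.4559, -0.2466, 0.1418]
eef_rot: [0.672, 0.74, 0.0, -0.001]
ft_force: [0.2, 0.3, -0.1]
finger_gap: 0.0551
grasp_force: 0.0
(array([-0.21,  0.  , 13.38]), np.float64(-0.003195459353424246))
```

```bash
python3 -m handwheel '[[5.5,-0.1,0,3,0],[5.5,-0.15,0,6,0],[5.5,-0.15,0,9,0],[5.5,-0.15,0,11.5,0],[5.5,-0.15,0,13.4,0],[5.5,-0.15,0,13.4,0],[5.5,-0.15,0,13.4,0],[5.5,-0.15,0,13.4,0],[5.5,-0.15,0,13.4,0]]' 25
python3 -m handwheel '[[3.5,0,0,0,0],[3.5,0,0,0,0],[3.5,0,0,0,0],[3.5,0,0,0,0],[3.5,0,0,0,0],[3.5,0,0,0,0],[3.5,0,0,0,0],[3.5,0,0,0,0],[3.5,0,0,0,0],[3.5,0,0,0,0],[3.5,0,0,0,0],[3.5,0,0,0,0]]' 25
python3 -m handwheel '[[3.5,0,0,-3,0],[3.5,0,0,-6,0],[3.5,0,0,-9,0],[3.5,0,0,-12,0],[3.5,0,0,-14,0],[3.5,0,0,-14,0],[3.5,0,0,-14,0],[3.5,0,0,-14,0]]' 25
python3 - <<'E'
from nav import *
ax=np.array([.561,.2648]);p=ax-.085*np.array([np.cos(.721),np.sin(.721)]);print(p,nav([*p,.148],.721+np.pi/2))
E
```

```text
clock: 26.27
position: [0.458, -0.2501, 0.0109]
eef_rot: [0.672, 0.741, 0.0, 0.002]
ft_force: [-1.2, -0.7, -0.1]
finger_gap: 0.0549
grasp_force: 0.0
clock: 27.27
position: [0.4567, -0.25, 0.0095]
eef_rot: [0.672, 0.74, -0.0, 0.0]
ft_force: [-2.2, 0.6, 6.5]
finger_gap: 0.0392
grasp_force: 25.0
clock: 27.93
position: [0.4555, -0.249, 0.1472]
eef_rot: [0.672, 0.74, -0.0, -0.001]
ft_force: [-0.1, -0.5, -2.0]
finger_gap: 0.0393
grasp_force: 25.0
[0.49715259 0.20868843] (array([ 4.516e+01,  8.530e+00, -2.000e-02]), np.float64(0.945731790347589))
```

```bash
python3 -m handwheel '[[3.5,2.8,0.5,0,0],[3.5,5.6,1,0,0.07],[3.5,8.4,1.6,0,0.14],[3.5,11.2,2.1,0,0.21],[3.5,14,2.6,0,0.28],[3.5,16.8,3.2,0,0.35],[3.5,19.6,3.7,0,0.42],[3.5,22.4,4.2,0,0.49],[3.5,25.2,4.8,0,0.56],[3.5,28,5.3,0,0.63],[3.5,30.8,5.8,0,0.7],[3.5,33.6,6.3,0,0.77],[3.5,36.4,6.9,0,0.84],[3.5,39.2,7.4,0,0.91],[3.5,42,7.9,0,0.945],[3.5,45.2,8.6,0,0.945],[3.5,45.2,8.6,0,0.945],[3.5,45.2,8.6,0,0.945],[3.5,45.2,8.6,0,0.945],[3.5,45.2,8.6,0,0.945]]' 25
python3 - <<'E'
from nav import *
print(nav([.4975,.209,.039],.721+np.pi/2))
E
```

```text
clock: 29.6
position: [0.4978, 0.2075, 0.1475]
eef_rot: [0.936, 0.353, -0.001, 0.0]
ft_force: [0.9, 0.6, -1.4]
finger_gap: 0.0393
grasp_force: 25.0
(array([ 0.1 , -0.13, 10.85]), np.float64(0.00010053928403763734))
```

```bash
python3 -m handwheel '[[3.5,0.1,-0.1,2,0],[3.5,0.1,-0.1,4,0],[3.5,0.1,-0.1,6,0],[3.5,0.1,-0.1,8,0],[3.5,0.1,-0.1,9.5,0],[3.5,0.1,-0.1,10.3,0],[3.5,0.1,-0.1,10.9,0],[3.5,0.1,-0.1,10.9,0],[3.5,0.1,-0.1,10.9,0],[3.5,0.1,-0.1,10.9,0],[3.5,0.1,-0.1,10.9,0],[3.5,0.1,-0.1,10.9,0]]' 25
python3 - <<'E'
from h import *
S=read_camera("side");cv2.imwrite("pics/r.png",cv2.resize(S["frame"][180:420,60:320,::-1],None,fx=2.2,fy=2.2))
E
```

```text
clock: 30.6
position: [0.4995, 0.2102, 0.0408]
eef_rot: [0.936, 0.353, 0.001, 0.0]
ft_force: [0.3, -0.3, -0.1]
finger_gap: 0.0393
grasp_force: 25.0
```

View pics/r.png

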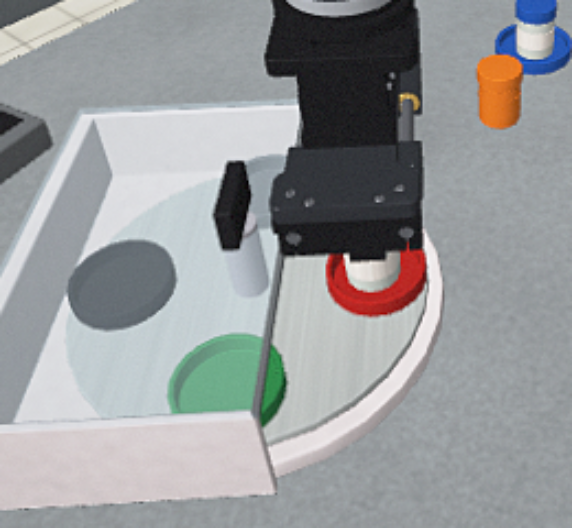

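The pot is within the red cup (crop (375,270)). I'll lower it the last 2 mm, release and rise.

```bash
python3 -m handwheel '[[3.5,0,0,0.1,0],[3.5,0,0,0.2,0],[3.5,0,0,0.2,0],[3.5,0,0,0.2,0],[5.2,0,0,0.2,0],[5.2,0,0,0.2,0],[5.2,0,0,0.2,0],[5.2,0,0,0.2,0],[5.2,0,0,0.2,0],[5.2,0,0,0.2,0],[5.2,0,0,0.2,0],[5.2,0,0,-2,0],[5.2,0,0,-4,0],[5.2,0,0,-7,0],[5.2,0,0,-10,0],[5.2,0,0,-13,0],[5.2,0,0,-16,0],[5.2,0,0,-18,0],[5.2,0,0,-18,0],[5.2,0,0,-18,0]]' 25
python3 - <<'E'
from fit import *
T=read_camera("top");S=read_camera("side")
b=blob(S,108,125,(302,185)); 
m=np.zeros((440,800,3),np.uint8)
m[:440,:400]=cv2.resize(S["frame"][200:420,60:260,::-1],None,fx=2,fy=2)
m[:320,400:]=cv2.resize(S["frame"][120:280,260:460,::-1],None,fx=2,fy=2)
cv2.imwrite("pics/end.png",m)
E
```

```text
clock: 32.32
position: [0.4997, 0.2102, 0.2214]
eef_rot: [0.936, 0.353, 0.002, 0.0]
ft_force: [-0.0, 0.8, -0.3]
finger_gap: 0.052
grasp_force: 0.0
```

View pics/end.png

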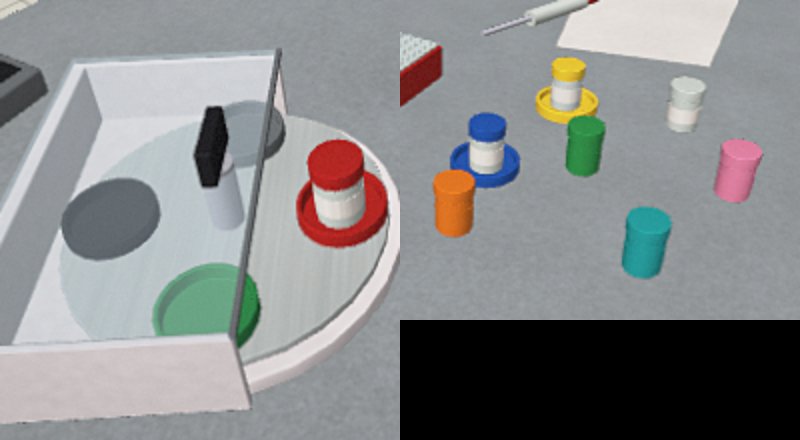

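The red pot stands upright in the red pocket, which is still at front middle (full-frame (231,304), unchanged). The blue and yellow pots are upright in their dishes and everything else is untouched.

```bash
python3 -c "
from rig import *
print(close_job())"
```

```text
the job is handed in; nothing more can be done
None
```

The job is handed in at about 32 s of robot time: blue and yellow pots upright in their dishes, the carousel turned with the red pocket at front middle, and the red pot loaded and released there; the verdict was not shown.

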